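# Draw the sagging bolt and hold the press gate ajar

### The arm

A 6-joint arm with a two-finger parallel gripper is mounted at the origin on the work surface. World frame = base frame: x ahead of the robot, y to its left, z up, the work surface at z = 0. Lengths are in m, angles in rad, forces in N, time in s.
With the tool pointing down it reaches from about 0.375 to 0.9 m from the base axis. Payload 3.1 kg.
Tool frame: the origin (TCP) lies where the fingers leave the gripper's body, on its centre line; the fingertips stand 73 mm ahead of it and the grasp point (between the pads) lies 54 mm ahead of it; z points along the fingers, y is the line along which they close (so a half turn about z gives the same grasp; the last joint's range is limited). The gripper opens to 85 mm and grips with 20 to 120 N. Pads are 22 mm wide; open, the fingers measure 114 mm over their backs; the gripper's body (76 mm by 85 mm) begins 54 mm behind the grasp point. The pads swing forward as they close: fully open they stand 13 mm farther back than shut.
Start: joints at [1.002, 0.527, 1.433, -0, 1.181, -0.178], TCP at [0.237, 0.578, 0.304] pointing down, gripper open.
Joint ranges: [-3.08, 3.08], [-0.75, 2.2], [0.22, 2.44], [-1.43, 4.57], [0, 2.65], [-2.85, 2.85]. Speed limits (rad/s): [2.79, 2.79, 3.14, 3.14, 3.14, 3.14].

### API

Orientations are given as a unit quaternion [x, y, z, w].
In Python, from station import manip gives the robot as it stands.
- The arm moves only by the shell command python3 -m crank 'ROWS' [FORCE]. ROWS is JSON, a list of rows, each an object with "dp": the shift along the tool's x, y, z normalised to -1 to 1, where 1 is 50 cm, a list of three; "delta_rot": the turn, a rotation vector about the tool's x, y, z normalised to -1 to 1, where 1 is 2 pi rad, a list of three; "fingers": the opening, from -1 (shut) to 1 (fully open). A call has 1 to 12 rows; each row shifts and turns the commanded pose from where the row before left it, along the tool's axes as they then stand; what a row does not reach is not made up. A row lasts 1/12 s, in which the tool goes at most 41.7 mm and 7.16 degrees, less where a joint would pass 70% of its speed; a pose out of reach is approached as far as the arm can. A call with a number of a shift or a turn outside -1 to 1 is refused whole. A call with a gripper value outside its range is refused whole. The fingers move at their own pace and stop on an object; FORCE is the grip in N (left out, the last holds). Time passes only in rows, so rows that do not move let the fingers close. It gives the time, the measured TCP pose, the force, the opening and the grip force at its end, in the units of the state.
- manip.sense(): the state, without advancing time (a new reading comes with each control period).
- manip.snapshot(name): name is "scene" or "top" or "wrist"; returns (picture, depth): 420x560x3 uint8, red, green, blue; 420x560 float32, m along the optical axis (not along the pixel's ray), 0 where there is no reading.
- manip.camera_model(name): a dict with "fx", "fy", "cx", "cy" (pixels), "origin" and "attitude" of the camera in the world. Camera axes: x right, y up, looking along -z (the intrinsics and any distortion apply to the point x, -y, -z); pixel columns grow to the right and rows downward; lengths in m; the calibration is good to about 2 mm. The wrist camera is an equidistant fisheye: a pixel r from the principal point sees the ray r / f radians off the axis. A picture is of the moment at which its call begins: read the wrist's pose just before it. camera_model takes no time and is no camera call; for the wrist camera it gives the pose at the moment of the call.
- manip.sign_off(): hands the job in; it is judged then, once.
The state is a dict: "t": time; "q": joint angles; "qd": joint speeds; "tau": joint torques, N m; "tcp_pos": TCP position; "tool_rot": TCP orientation; "force": force on the tool from outside, world axes, zero at the start; "ft_torque": the same for the moment, N m; "finger_gap": opening from 0.0 (shut) to 1.0 (fully open); "gripper_force": force on a finger pad.
Only numpy, scipy, OpenCV 4.12 (cv2) and the standard library are available. Lean on these libraries where they do the work, as an engineer would, in place of code of your own. Each camera call takes 0.05 s, during which the arm holds its last target. There are 200 camera calls.

### The job

The hand press's guard gate is locked out: lift the lock-out saddle up off the bolt rod it hangs over and leave it in the steel tray. Then lift the sagging barrel bolt over the bent lip of its keeper while pulling it back clear of the keeper, swing the gate towards you until its free edge stands about 9 cm open, and finish holding it still there: the gate springs shut by itself, so the program ends with the gripper still holding the bolt knob or the gate. Leave the meter cover, the valve seat and the orifice plugs where they are.

Things in the scene. Friction and masses are not known exactly. Their poses are not given: they have to be found in the camera images.
- gate_leaf: Low barred steel gate of the press guard, 275 mm wide, 14 mm thick, top 140 mm above the bench. Origin on its hinge axis at bench height. z is up; its own -y runs from the hinge to the free edge; its own -x is its front, where the bolt is and which way it opens, towards the robot. It carries barrel and bolt; the press stands over 100 mm behind it.
- gate (a joint): Gate angle, rad: 0 shut, grows as the free edge swings to the front, up to 1.2; 0.33 puts the free edge 90 mm open. A spring always closes it (about 2.5 N at the drawn knob). It cannot open while the bolt's nose is between the keeper's cheeks.
- knob_grip (a point): Point on the bolt's upright round knob, 20 mm below its top, 50 mm above the rod's axis. Knob 18 mm across, 70 mm tall, fixed to the rod, rising clear above the gate's top: pinch it from above. It stands 35 mm in front of the gate's plane, 200 mm from the hinge when the bolt is home, less as it is drawn. Axes: y along the rod in the pull direction (towards the hinge), x across the gate, z up.
- bolt (a joint): How far the bolt is drawn along its rod towards the hinge, m: 0 home, 0.055 fully drawn; friction about 1.2 N. Its nose has a head 36 mm across and 12 mm thick on the 12 mm rod, behind the keeper's lip: unless lifted it catches on the lip at about 0.008. The nose is out of the keeper from about 0.027.
- barrel (a joint): Tilt of the loose barrel and bolt about a level pivot across the gate, rad: 0 sagged (rod droops 0.05 to the nose), 0.2 at the stop. The pivot is 105 mm from the home knob, on the hinge side: raising that knob 10 mm gives 0.1, more once drawn. The head passes the lip above about 0.07 (knob up 8 mm); 11 mm is a good lift, held while drawing. Takes 2 to 4 N; sags again if let go.
- keeper_lip (a point): Middle of the top edge of the upturned lip at the gate end of the bent steel keeper on the latch post. The keeper is a trough open at the top, 44 mm wide inside, whose two cheeks rise 58 mm above the lip.
- saddle_grip (a point): Point on the saddle's tab, 20 mm below its top, 125 mm above its leg ends. The lock-out saddle is an aluminium inverted U hung over the bolt rod between barrel and knob, so the bolt cannot be drawn; the tab stands up from it, 12 mm thick across the rod (x), 26 mm along it (y), 77 mm tall. It comes free when raised 75 mm straight up. z up the tab.
- saddle_center (a point): Centre of the same saddle, half-way up (72.5 mm above the leg ends, 52.5 mm below the grip point).
- saddle: The same saddle, 145 mm tall, about 0.18 kg; origin between its leg ends. Legs 56 mm tall under the bridge that rests on the rod, 46 mm long along the rod, 27 mm over both; 1.5 mm play each side of the rod.
- tray: Open grey sheet-metal tray fixed to the bench, to the right of the press: 190 mm (x) by 200 mm (y) outside, rim 30 mm high, walls and floor 4 to 5 mm. Origin under its centre.
- cover_mid (a point): Grey iron meter cover, a round dish 110 mm across and 48 mm tall, lying on the bench; its centre. Leave alone.
- seat_mid (a point): Nylon valve seat, a ring 42 mm across and 16 mm tall; its centre. Leave alone.
- plug_a_mid (a point): Brass orifice plug, stepped, 30 mm across and 30 mm tall; its centre. Leave alone.
- plug_b_mid (a point): Second brass orifice plug, the same; its centre. Leave alone.

How it is judged:
By the outcome, as a careful person would: the job done as asked, in the order asked, and still so for the second after the job is handed in, while the arm keeps its last pose, push and grip.
It also fails if it takes over 58 s, if anything falls off the work surface, if the arm or the gripper's body presses on something with over 40 N, if the wrist force passes 120 N, or if a joint passes its speed limit or range.

## Working session

There is one attempt and no reset: what is moved stays moved. The work goes in short steps, Python scripts to look and compute and a shell command to move; the robot and the scene stay as the last step left them, time stands still between calls to the robot, and variables do not carry over. Pictures are saved under pics/ and viewed, at most 10 in all, crops included, and the job is handed in when it is done.

```bash
ls; mkdir -p pics; cat > h.py <<'E'
import numpy as np,cv2
from station import manip
from scipy.spatial.transform import Rotation as R
def snap(n,f):
    c=manip.camera_model(n); p,d=manip.snapshot(n); cv2.imwrite('pics/%s.png'%f,p[:,:,::-1]); np.savez('pics/%s.npz'%f,p=p,d=d,c=np.array(c,dtype=object)); return p,d,c
def att(c):
    a=np.array(c['attitude'],float); return R.from_quat(a).as_matrix() if a.size==4 else a
def cloud(d,c):  # pinhole
    v,u=np.mgrid[:d.shape[0],:d.shape[1]]
    P=np.stack([(u-c['cx'])/c['fx']*d,-(v-c['cy'])/c['fy']*d,-d],-1)
    return P@att(c).T+np.array(c['origin'])
E
python3 - <<'E'
from h import *
print(manip.sense())
for n in('scene','top'):
    p,d,c=snap(n,n+'0'); print(c,(d==0).mean())
E
```

```text
pics
{'t': 0.0, 'q': array([ 1.00249934e+00,  5.28492249e-01,  1.43389101e+00,  2.25832941e-05,
        1.18136848e+00, -1.78528206e-01]), 'qd': array([ 9.40425638e-04, -8.39638505e-04, -9.51291147e-04, -9.07131400e-05,
       -4.38287584e-05, -1.83129472e-03]), 'tau': array([ 1.13220543e-03, -4.42363966e+01, -1.78023523e+01, -1.49911116e-04,
        8.30896577e-03,  8.66775025e-06]), 'tcp_pos': array([0.23716967, 0.57766103, 0.302921  ]), 'tool_rot': array([ 1.93657221e-01,  9.81068660e-01, -1.00133642e-03, -4.03532336e-04]), 'force': array([-0.36462052, -0.01837918,  0.38510866]), 'ft_torque': array([-0.04385125, -0.01035331,  0.02135906]), 'gripper_force': 0.0, 'finger_gap': 1.0021731259688522}
{'fx': 437.740005122298, 'fy': 437.740005122298, 'cx': 280.275959524289, 'cy': 211.04939807468625, 'origin': array([1.20357938, 0.01437547, 0.89686328]), 'attitude': array([0.23844962, 0.25625341, 0.67463494, 0.64987973])} 0.003920068027210884
{'fx': 459.5286800122924, 'fy': 459.5286800122924, 'cx': 274.1632831103607, 'cy': 209.87635208944394, 'origin': array([3.61313600e-01, 1.76650930e-04, 1.22327812e+00]), 'attitude': array([-0.06952356,  0.05870602,  0.71136966, -0.69690264])} 0.0039625850340136055
```

View pics/scene0.png

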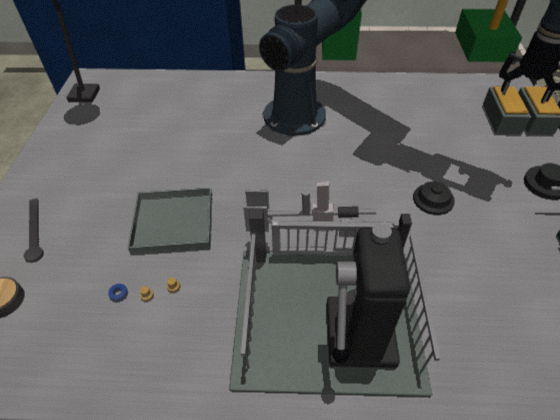

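View pics/top0.png

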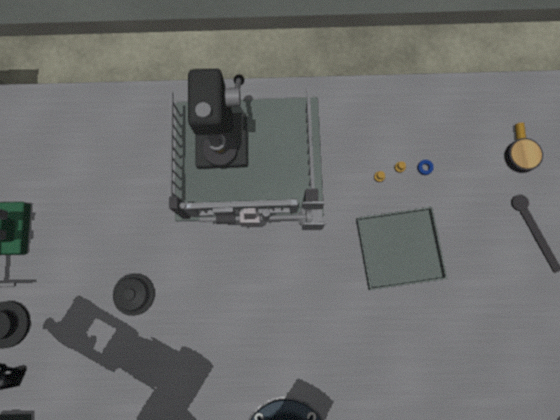

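Scene view: saddle at about (322,197), the bolt knob at (306,203), keeper at (257,210) and tray at (172,220). The top view shows the saddle at (249,216) and the tray at (400,247).

```bash
python3 - <<'E'
from h import *
out={}
for n in('scene','top'):
    z=np.load('pics/%s0.npz'%n,allow_pickle=True); p,d,c=z['p'],z['d'],z['c'].item(); W=cloud(d,c); out[n]=(p,W)
    if n=='scene':
        for u,v in[(322,184),(322,195),(306,193),(306,205),(257,192),(348,211),(290,213),(280,222),(350,222),(370,213),(172,195),(172,220),(132,250),(211,247),(211,192),(138,192),(435,195)]: print(n,u,v,W[v,u].round(4),p[v,u])
    else:
        for u,v in[(249,216),(245,216),(255,216),(275,214),(312,196),(312,218),(225,216),(190,212),(240,206),(290,206),(400,247),(357,220),(431,208),(444,276),(370,288),(133,293)]: print(n,u,v,W[v,u].round(4),p[v,u])
    X=W.reshape(-1,3); m=(abs(X[:,0]-.62)<.2)&(X[:,1]<.25)&(X[:,1]>-.15)
    hi=m&(X[:,2]>.15)
    for x in X[hi&(X[:,0]<.66)][::6]: print(x.round(3),end=' ')
    print()
E
python3 - <<'E'
import sys; sys.path.insert(0,'.')
import cv2
a=cv2.imread('pics/scene0.png')[170:270,230:420]; b=cv2.imread('pics/top0.png')[180:240,160:340]
a=cv2.resize(a,(760,400),interpolation=2);b=cv2.resize(b,(570,190),interpolation=2)
import numpy as np
c=np.zeros((590,760,3),'uint8');c[:400]=a;c[400:,:570]=b;cv2.imwrite('pics/crop.png',c)
E
```

```text
scene 322 184 [0.5463 0.0683 0.2301] [162 151 151]
scene 322 195 [0.5528 0.0699 0.2029] [71 68 69]
scene 306 193 [0.5474 0.0352 0.2024] [137 134 135]
scene 306 205 [0.5535 0.0363 0.17  ] [59 59 58]
scene 257 192 [ 0.5263 -0.0745  0.1797] [66 64 64]
scene 348 211 [0.5514 0.1315 0.1507] [54 52 51]
scene 290 213 [0.549  0.0008 0.1361] [119 118 118]
scene 280 222 [ 0.5786 -0.0209  0.1387] [135 134 133]
scene 350 222 [0.5746 0.1357 0.1401] [123 125 120]
scene 370 213 [0.5502 0.1817 0.1443] [79 77 79]
scene 172 195 [ 0.3885 -0.3298  0.014 ] [60 64 59]
scene 172 220 [ 0.4697 -0.3151  0.0038] [ 96 103  99]
scene 132 250 [ 0.5844 -0.3874  0.023 ] [52 55 53]
scene 211 247 [ 0.5508 -0.1994 -0.0018] [128 129 126]
scene 211 192 [ 0.3776 -0.2221  0.018 ] [79 79 78]
scene 138 192 [ 0.3663 -0.4348 -0.0008] [101 101 101]
scene 435 195 [0.3899 0.3837 0.0392] [57 58 58]
[0.544 0.066 0.233] [0.541 0.079 0.231] [0.541 0.066 0.228] [0.542 0.079 0.229] [0.545 0.066 0.229] [0.547 0.079 0.231] [0.55  0.066 0.231] [0.549 0.079 0.231] [0.552 0.066 0.23 ] [0.552 0.079 0.23 ] [0.553 0.066 0.228] [0.55  0.081 0.2
[... 7836 characters left out ...]
39 0.062 0.159] [0.539 0.041 0.156] [0.54  0.172 0.152] [0.539 0.139 0.152] [0.539 0.122 0.152] [0.538 0.091 0.154] [0.537 0.077 0.155] [0.537 0.063 0.154] [0.537 0.039 0.15 ] [0.537 0.148 0.152] [0.537 0.129 0.151] [0.535 0.086 0.155] [0.535 0.072 0.155] [0.534 0.056 0.154] [0.533 0.093 0.154] [0.532 0.079 0.155] [0.533 0.063 0.152] [0.531 0.084 0.15 ] [ 0.523 -0.056  0.18 ] [ 0.522 -0.069  0.183] [ 0.523 -0.083  0.179] [ 0.522 -0.097  0.179] [ 0.521 -0.058  0.177] [ 0.52  -0.072  0.183] [ 0.52  -0.086  0.18 ] [ 0.52  -0.099  0.181] [ 0.519 -0.06   0.177] [ 0.519 -0.074  0.174] [ 0.519 -0.089  0.171] [ 0.52  -0.103  0.165] [ 0.519 -0.064  0.159] [ 0.519 -0.078  0.16 ] [ 0.52  -0.092  0.151]
```

View pics/crop.png

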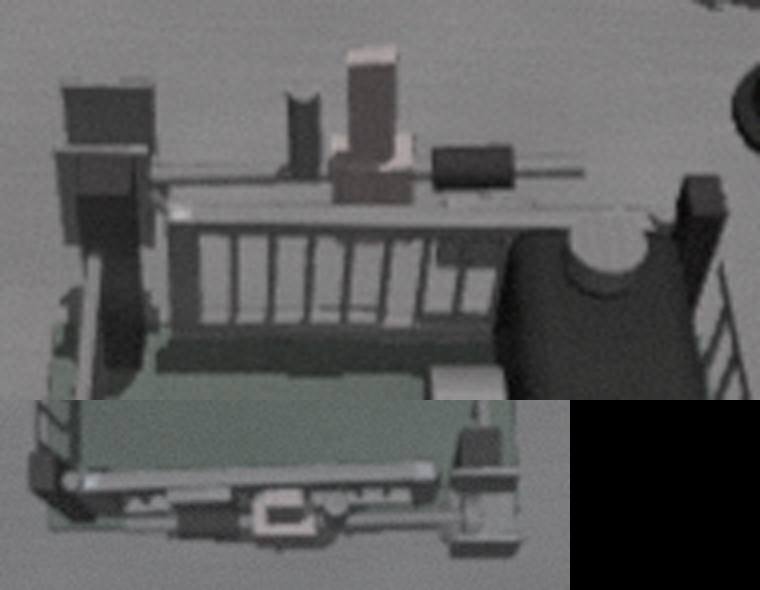

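The crop shows the knob between the saddle and the keeper. Estimated positions: tab at (0.545, 0.070) with its top at z 0.231, knob at (0.546, 0.035) with its top at 0.203, tray centre at (0.475, -0.31). The gate runs along y.

```bash
python3 -m crank '[{"dp":[-0.02,-0.015,-0.0064],"delta_rot":[0,0,0],"fingers":1},{"dp":[-0.0478,-0.0353,-0.0064],"delta_rot":[0,0,0],"fingers":1},{"dp":[-0.0478,-0.0353,-0.0064],"delta_rot":[0,0,0],"fingers":1},{"dp":[-0.0478,-0.0353,-0.0064],"delta_rot":[0,0,0],"fingers":1},{"dp":[-0.0478,-0.0353,-0.0064],"delta_rot":[0,0,0],"fingers":1},{"dp":[-0.0478,-0.0353,-0.0064],"delta_rot":[0,0,0],"fingers":1},{"dp":[-0.0478,-0.0353,-0.0064],"delta_rot":[0,0,0],"fingers":1},{"dp":[-0.0478,-0.0353,-0.0064],"delta_rot":[0,0,0],"fingers":1},{"dp":[-0.0478,-0.0353,-0.0064],"delta_rot":[0,0,0],"fingers":1},{"dp":[-0.0478,-0.0353,-0.0064],"delta_rot":[0,0,0],"fingers":1}]' 40
python3 -m crank '[{"dp":[-0.0478,-0.0353,0],"delta_rot":[0,0,0],"fingers":1},{"dp":[-0.0478,-0.0353,0],"delta_rot":[0,0,0],"fingers":1},{"dp":[-0.0478,-0.0353,0],"delta_rot":[0,0,0],"fingers":1},{"dp":[-0.0478,-0.0353,0],"delta_rot":[0,0,0],"fingers":1},{"dp":[-0.0478,-0.0353,0],"delta_rot":[0,0,0],"fingers":1},{"dp":[-0.0478,-0.0353,0],"delta_rot":[0,0,0],"fingers":1},{"dp":[-0.0478,-0.0353,0],"delta_rot":[0,0,0],"fingers":1},{"dp":[-0.0478,-0.0353,0],"delta_rot":[0,0,0],"fingers":1},{"dp":[-0.0478,-0.0353,0],"delta_rot":[0,0,0],"fingers":1},{"dp":[-0.02,-0.015,0],"delta_rot":[0,0,0],"fingers":1}]'
python3 -m crank '[{"dp":[0,0,0],"delta_rot":[0,0,0.0188],"fingers":1},{"dp":[0,0,0],"delta_rot":[0,0,0.0188],"fingers":1},{"dp":[0,0,0],"delta_rot":[0,0,0.0188],"fingers":1},{"dp":[0,0,0],"delta_rot":[0,0,0.0188],"fingers":1},{"dp":[0,0,0],"delta_rot":[0,0,0.0188],"fingers":1},{"dp":[0,0,0],"delta_rot":[0,0,0.0188],"fingers":1},{"dp":[0,0,0],"delta_rot":[0,0,0.0188],"fingers":1},{"dp":[0,0,0],"delta_rot":[0,0,0.0188],"fingers":1},{"dp":[0,0,0],"delta_rot":[0,0,0.0188],"fingers":1},{"dp":[0,0,0],"delta_rot":[0,0,0.0188],"fingers":1},{"dp":[0,0,0],"delta_rot":[0,0,0],"fingers":1}]'
python3 - <<'E'
from h import *
s=manip.sense(); print(s['q'].round(3),R.from_quat(s['tool_rot']).as_matrix().round(3))
p,d,c=snap('wrist','w1'); print(c)
E
```

```text
t: 0.93
tcp_pos: [0.3828, 0.3365, 0.3361]
tool_rot: [0.194, 0.981, -0.0, -0.0]
force: [0.4, 0.7, 1.2]
finger_gap: 0.998
gripper_force: 0.0
t: 1.77
tcp_pos: [0.529, 0.0956, 0.3361]
tool_rot: [0.195, 0.981, -0.001, 0.001]
force: [0.2, -0.6, -0.1]
finger_gap: 0.997
gripper_force: 0.0
t: 2.68
tcp_pos: [0.5267, 0.0993, 0.3359]
tool_rot: [0.708, 0.706, -0.0, -0.0]
force: [0.2, 0.7, 0.4]
finger_gap: 0.995
gripper_force: 0.0
[-0.022  0.369  1.617  0.     1.156 -0.02 ] [[ 0.002  1.    -0.001]
 [ 1.    -0.002  0.   ]
 [ 0.    -0.001 -1.   ]]
{'fx': 325.19226210127806, 'fy': 325.19226210127806, 'cx': 279.18859246994487, 'cy': 211.33924697987027, 'origin': array([0.52644778, 0.1765669 , 0.40533713]), 'attitude': array([-1.52199747e-01,  6.78675224e-04, -1.24387590e-03,  9.88348739e-01])}
```

View pics/w1.png

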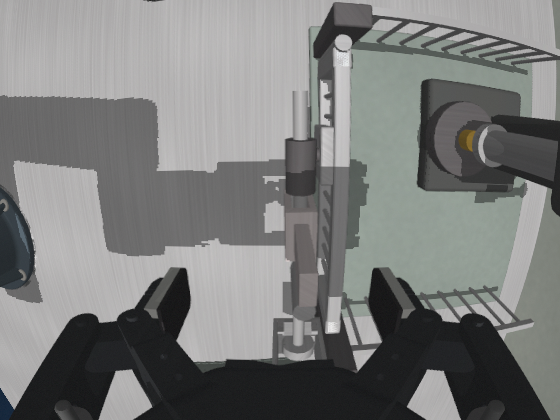

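The wrist view shows the gate bars running vertically, the saddle tab at about (306,255) and the knob below it near (300,325). I'll refine both from the wrist depth.

```bash
cat >> h.py <<'E'
def fcloud(d,c):
    v,u=np.mgrid[:d.shape[0],:d.shape[1]]
    a=(u-c['cx'])/c['fx'];b=(v-c['cy'])/c['fy'];th=np.hypot(a,b)+1e-9;k=np.tan(th)/th*d
    return np.stack([a*k,-b*k,-d],-1)@att(c).T+np.array(c['origin'])
E
python3 - <<'E'
from h import *
z=np.load('pics/w1.npz',allow_pickle=True); d,c=z['d'],z['c'].item(); W=fcloud(d,c)
v,u=np.mgrid[:420,:560]
def box(m,n):
    X=W[m]; print(n,len(X)); len(X) and print(np.percentile(X,[2,50,98],axis=0).round(4).tolist(), u[m].mean(),v[m].mean())
X=W; xx=(abs(X[...,0]-.545)<.025)
box(xx&(X[...,2]>.221)&(X[...,2]<.245)&(u>280)&(u<330)&(v<330),'tabtop')
box(xx&(X[...,2]>.17)&(X[...,2]<.245)&(u>280)&(u<330)&(v<330),'tab')
box(xx&(X[...,2]>.17)&(X[...,2]<.215)&(X[...,1]<.05)&(X[...,1]>.01)&(v<345),'knob')
# gate top
m=(X[...,2]>.13)&(X[...,2]<.147)&(u>325)&(u<355)&(v<330)&(v>70); box(m,'gate')
print(np.polyfit(W[m][:,1],W[m][:,0],1))
m=(d>0)&(u>290)&(u<310)&(v<135)&(v>95)&(X[...,2]>.1);box(m,'rod tail'); m&=1>0
E
```

```text
tabtop 812
[[0.5378, 0.057, 0.222], [0.5436, 0.0728, 0.2296], [0.5497, 0.0827, 0.2314]] 307.39285714285717 285.66995073891627
tab 1894
[[0.5362, 0.0287, 0.172], [0.5428, 0.0744, 0.2136], [0.5501, 0.0853, 0.2311]] 304.3294614572334 278.34794086589227
knob 421
[[0.5355, 0.0266, 0.1722], [0.5399, 0.0359, 0.2029], [0.5519, 0.0419, 0.2045]] 300.1163895486936 306.3206650831354
gate 4732
[[0.5662, -0.0258, 0.1328], [0.5771, 0.1174, 0.1392], [0.5856, 0.2075, 0.1408]] 337.8757396449704 191.85207100591717
[-0.01869065  0.57899773]
rod tail 580
[[0.5371, 0.1591, 0.143], [0.5425, 0.1742, 0.1465], [0.5483, 0.1893, 0.1489]] 299.9689655172414 115.07586206896552
```

```bash
python3 -m crank '[{"dp":[-0.029,0.017,0],"delta_rot":[0,0,0],"fingers":1},{"dp":[-0.029,0.017,0],"delta_rot":[0,0,0],"fingers":1},{"dp":[0,0,0.02],"delta_rot":[0,0,0],"fingers":1},{"dp":[0,0,0.03],"delta_rot":[0,0,0],"fingers":1},{"dp":[0,0,0.03],"delta_rot":[0,0,0],"fingers":1},{"dp":[0,0,0.03],"delta_rot":[0,0,0],"fingers":1},{"dp":[0,0,0.03],"delta_rot":[0,0,0],"fingers":1},{"dp":[0,0,0],"delta_rot":[0,0,0],"fingers":1},{"dp":[0,0,0],"delta_rot":[0,0,0],"fingers":1}]'
python3 -m crank '[{"dp":[0,0,0],"delta_rot":[0,0,0],"fingers":-1},{"dp":[0,0,0],"delta_rot":[0,0,0],"fingers":-1},{"dp":[0,0,0],"delta_rot":[0,0,0],"fingers":-1},{"dp":[0,0,0],"delta_rot":[0,0,0],"fingers":-1},{"dp":[0,0,0],"delta_rot":[0,0,0],"fingers":-1},{"dp":[0,0,0],"delta_rot":[0,0,0],"fingers":-1},{"dp":[0,0,0],"delta_rot":[0,0,0],"fingers":-1},{"dp":[0,0,0],"delta_rot":[0,0,0],"fingers":-1},{"dp":[0,0,0],"delta_rot":[0,0,0],"fingers":-1},{"dp":[0,0,0],"delta_rot":[0,0,0],"fingers":-1}]' 40
```

```text
t: 3.48
tcp_pos: [0.5434, 0.0707, 0.2648]
tool_rot: [0.707, 0.708, -0.001, -0.001]
force: [-0.2, -0.3, -0.6]
finger_gap: 0.997
gripper_force: 0.0
t: 4.32
tcp_pos: [0.5446, 0.0703, 0.2661]
tool_rot: [0.707, 0.707, 0.0, 0.0]
force: [-0.8, -0.6, 2.1]
finger_gap: 0.135
gripper_force: 42.9
```

```bash
python3 -m crank '[{"dp":[0,0,-0.01],"delta_rot":[0,0,0],"fingers":-1},{"dp":[0,0,-0.02],"delta_rot":[0,0,0],"fingers":-1},{"dp":[0,0,-0.02],"delta_rot":[0,0,0],"fingers":-1},{"dp":[0,0,-0.02],"delta_rot":[0,0,0],"fingers":-1},{"dp":[0,0,-0.02],"delta_rot":[0,0,0],"fingers":-1},{"dp":[0,0,-0.02],"delta_rot":[0,0,0],"fingers":-1},{"dp":[0,0,-0.02],"delta_rot":[0,0,0],"fingers":-1},{"dp":[0,0,-0.02],"delta_rot":[0,0,0],"fingers":-1}]'
python3 -m crank '[{"dp":[0,0,-0.02],"delta_rot":[0,0,0],"fingers":-1},{"dp":[0,0,-0.03],"delta_rot":[0,0,0],"fingers":-1},{"dp":[0,0,-0.04],"delta_rot":[0,0,0],"fingers":-1},{"dp":[0,0,-0.04],"delta_rot":[0,0,0],"fingers":-1},{"dp":[0,0,-0.04],"delta_rot":[0,0,0],"fingers":-1},{"dp":[0,0,0],"delta_rot":[0,0,0],"fingers":-1},{"dp":[0,0,0],"delta_rot":[0,0,0],"fingers":-1}]'
```

```text
t: 4.98
tcp_pos: [0.5444, 0.0703, 0.3422]
tool_rot: [0.707, 0.707, 0.0, 0.0]
force: [-0.3, 0.1, -0.9]
finger_gap: 0.132
gripper_force: 42.6
t: 5.57
tcp_pos: [0.5447, 0.0703, 0.427]
tool_rot: [0.707, 0.707, 0.001, 0.001]
force: [-0.5, 0.1, -2.3]
finger_gap: 0.138
gripper_force: 42.5
```

```bash
python3 -m crank '[{"dp":[-0.02,-0.004,0],"delta_rot":[0,0,0],"fingers":-1},{"dp":[-0.04,-0.008,0],"delta_rot":[0,0,0],"fingers":-1},{"dp":[-0.065,-0.012,0],"delta_rot":[0,0,0],"fingers":-1},{"dp":[-0.07,-0.013,0],"delta_rot":[0,0,0],"fingers":-1},{"dp":[-0.07,-0.013,0],"delta_rot":[0,0,0],"fingers":-1},{"dp":[-0.07,-0.013,0],"delta_rot":[0,0,0],"fingers":-1},{"dp":[-0.07,-0.013,0],"delta_rot":[0,0,0],"fingers":-1},{"dp":[-0.07,-0.013,0],"delta_rot":[0,0,0],"fingers":-1},{"dp":[-0.07,-0.013,0],"delta_rot":[0,0,0],"fingers":-1},{"dp":[-0.07,-0.013,0],"delta_rot":[0,0,0],"fingers":-1},{"dp":[-0.065,-0.012,0],"delta_rot":[0,0,0],"fingers":-1},{"dp":[-0.04,-0.008,0],"delta_rot":[0,0,0],"fingers":-1}]'
python3 -m crank '[{"dp":[-0.02,-0.004,0],"delta_rot":[0,0,0],"fingers":-1},{"dp":[0,0,0],"delta_rot":[0,0,0],"fingers":-1},{"dp":[0,0,0.02],"delta_rot":[0,0,0],"fingers":-1},{"dp":[0,0,0.06],"delta_rot":[0,0,0],"fingers":-1},{"dp":[0,0,0.06],"delta_rot":[0,0,0],"fingers":-1},{"dp":[0,0,0.06],"delta_rot":[0,0,0],"fingers":-1},{"dp":[0,0,0.06],"delta_rot":[0,0,0],"fingers":-1},{"dp":[0,0,0.06],"delta_rot":[0,0,0],"fingers":-1},{"dp":[0,0,0.06],"delta_rot":[0,0,0],"fingers":-1},{"dp":[0,0,0.04],"delta_rot":[0,0,0],"fingers":-1},{"dp":[0,0,0.02],"delta_rot":[0,0,0],"fingers":-1},{"dp":[0,0,0],"delta_rot":[0,0,0],"fingers":-1}]'
```

```text
t: 6.57
tcp_pos: [0.475, -0.2932, 0.4237]
tool_rot: [0.708, 0.706, -0.001, -0.002]
force: [0.7, -0.3, -1.0]
finger_gap: 0.136
gripper_force: 42.5
t: 7.57
tcp_pos: [0.4739, -0.2969, 0.2032]
tool_rot: [0.707, 0.708, 0.0, -0.003]
force: [-0.9, -0.1, -0.8]
finger_gap: 0.134
gripper_force: 42.5
```

```bash
python3 - <<'E'
from h import *
p,d,c=snap('scene','s2'); W=cloud(d,c); s=manip.sense(); print(s['force'],s['tcp_pos'])
cv2.imwrite('pics/s2c.png',cv2.resize(p[120:280,60:260,::-1],(750,600)))
E
```

```text
[-0.10240987  0.19019334 -0.6095431 ] [ 0.47474077 -0.29802565  0.20496273]
```

View pics/s2c.png

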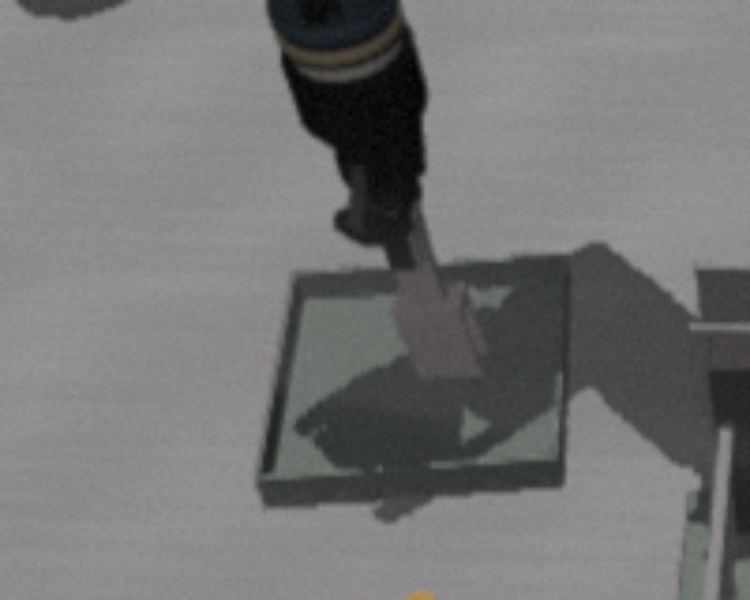

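The crop shows the saddle hanging upright over the middle of the tray. Lowering it gently.

```bash
python3 -m crank '[{"dp":[0,0,0.01],"delta_rot":[0,0,0],"fingers":-1},{"dp":[0,0,0.01],"delta_rot":[0,0,0],"fingers":-1},{"dp":[0,0,0.006],"delta_rot":[0,0,0],"fingers":-1},{"dp":[0,0,0.004],"delta_rot":[0,0,0],"fingers":-1},{"dp":[0,0,0],"delta_rot":[0,0,0],"fingers":-1},{"dp":[0,0,0],"delta_rot":[0,0,0],"fingers":-1}]'
python3 -m crank '[{"dp":[0,0,0.003],"delta_rot":[0,0,0],"fingers":-1},{"dp":[0,0,0.003],"delta_rot":[0,0,0],"fingers":-1},{"dp":[0,0,0],"delta_rot":[0,0,0],"fingers":-1}]'
```

```text
t: 8.12
tcp_pos: [0.4749, -0.2998, 0.1912]
tool_rot: [0.707, 0.707, 0.0, 0.0]
force: [0.4, -0.2, -1.0]
finger_gap: 0.135
gripper_force: 42.6
t: 8.37
tcp_pos: [0.4748, -0.2997, 0.1877]
tool_rot: [0.707, 0.707, -0.0, -0.0]
force: [-0.2, -0.1, -1.0]
finger_gap: 0.137
gripper_force: 42.6
```

```bash
python3 -m crank '[{"dp":[0,0,0.003],"delta_rot":[0,0,0],"fingers":-1},{"dp":[0,0,0.003],"delta_rot":[0,0,0],"fingers":-1},{"dp":[0,0,0],"delta_rot":[0,0,0],"fingers":-1}]'
python3 -m crank '[{"dp":[0,0,0.002],"delta_rot":[0,0,0],"fingers":-1},{"dp":[0,0,0],"delta_rot":[0,0,0],"fingers":-1},{"dp":[0,0,0],"delta_rot":[0,0,0],"fingers":-1}]'
```

```text
t: 8.62
tcp_pos: [0.4751, -0.2998, 0.186]
tool_rot: [0.707, 0.707, 0.0, 0.0]
force: [-1.1, 0.6, 6.7]
finger_gap: 0.133
gripper_force: 43.6
t: 8.87
tcp_pos: [0.4751, -0.2998, 0.1859]
tool_rot: [0.707, 0.707, 0.0, 0.001]
force: [-1.3, 2.9, 11.6]
finger_gap: 0.132
gripper_force: 44.4
```

Contact at z 0.186. Releasing and retreating upward.

```bash
python3 -m crank '[{"dp":[0,0,-0.003],"delta_rot":[0,0,0],"fingers":-1},{"dp":[0,0,0],"delta_rot":[0,0,0],"fingers":-1},{"dp":[0,0,0],"delta_rot":[0,0,0],"fingers":0.3},{"dp":[0,0,0],"delta_rot":[0,0,0],"fingers":0.3},{"dp":[0,0,0],"delta_rot":[0,0,0],"fingers":0.3},{"dp":[0,0,0],"delta_rot":[0,0,0],"fingers":0.3},{"dp":[0,0,0],"delta_rot":[0,0,0],"fingers":0.3},{"dp":[0,0,0],"delta_rot":[0,0,0],"fingers":0.3},{"dp":[0,0,0],"delta_rot":[0,0,0],"fingers":0.3}]'
python3 -m crank '[{"dp":[0,0,-0.02],"delta_rot":[0,0,0],"fingers":0.3},{"dp":[0,0,-0.04],"delta_rot":[0,0,0],"fingers":0.3},{"dp":[0,0,-0.05],"delta_rot":[0,0,0],"fingers":0.3},{"dp":[0,0,-0.05],"delta_rot":[0,0,0],"fingers":0.3},{"dp":[0,0,-0.05],"delta_rot":[0,0,0],"fingers":0.3},{"dp":[0,0,-0.05],"delta_rot":[0,0,0],"fingers":0.3},{"dp":[0,0,-0.03],"delta_rot":[0,0,0],"fingers":0.3},{"dp":[0,0,0],"delta_rot":[0,0,0],"fingers":0.3}]'
```

```text
t: 9.62
tcp_pos: [0.4749, -0.2997, 0.1853]
tool_rot: [0.707, 0.707, -0.0, -0.0]
force: [0.4, 0.5, 0.4]
finger_gap: 0.65
gripper_force: 0.0
t: 10.28
tcp_pos: [0.4762, -0.3008, 0.3352]
tool_rot: [0.707, 0.707, 0.0, 0.005]
force: [0.8, -0.9, -0.0]
finger_gap: 0.653
gripper_force: 0.0
```

```bash
python3 -m crank '[{"dp":[0.02,0.004,0],"delta_rot":[0,0,0],"fingers":0.3},{"dp":[0.05,0.01,0],"delta_rot":[0,0,0],"fingers":0.3},{"dp":[0.065,0.013,0],"delta_rot":[0,0,0],"fingers":0.3},{"dp":[0.07,0.014,0],"delta_rot":[0,0,0],"fingers":0.3},{"dp":[0.07,0.014,0],"delta_rot":[0,0,0],"fingers":0.3},{"dp":[0.07,0.014,0],"delta_rot":[0,0,0],"fingers":0.3},{"dp":[0.07,0.014,0],"delta_rot":[0,0,0],"fingers":0.3},{"dp":[0.07,0.014,0],"delta_rot":[0,0,0],"fingers":0.3},{"dp":[0.065,0.014,0],"delta_rot":[0,0,0],"fingers":0.3},{"dp":[0.06,0.012,0],"delta_rot":[0,0,0],"fingers":0.3},{"dp":[0.04,0.009,0],"delta_rot":[0,0,0],"fingers":0.3},{"dp":[0.02,0.004,0],"delta_rot":[0,0,0],"fingers":0.3}]'
python3 -m crank '[{"dp":[0,0,0],"delta_rot":[0,0,0],"fingers":0.3},{"dp":[0,0,0],"delta_rot":[0,0,0],"fingers":0.3},{"dp":[0,0,0],"delta_rot":[0,0,0],"fingers":0.3}]'
python3 - <<'E'
from h import *
s=manip.sense(); print(s['tcp_pos'])
p,d,c=snap('scene','s3'); p2,d2,c2=snap('wrist','w3')
W=fcloud(d2,c2); v,u=np.mgrid[:420,:560]
m=(abs(W[...,0]-.545)<.025)&(W[...,2]>.185)&(W[...,2]<.215)&(W[...,1]<.06)&(W[...,1]>.01)
print(m.sum(),np.percentile(W[m],[2,50,98],axis=0).round(4), u[m].mean(),v[m].mean())
Ws=cloud(d,c); X=Ws.reshape(-1,3); k=(X[:,0]>.4)&(X[:,0]<.56)&(X[:,1]<-.2)&(X[:,1]>-.4)&(X[:,2]>.04)
print(k.sum(),np.percentile(X[k],[2,50,98],axis=0).round(3))
cv2.imwrite('pics/c3.png',np.hstack([p[120:300,60:320,::-1],p2[180:360,180:440,::-1]]))
E
```

```text
t: 11.28
tcp_pos: [0.5418, 0.0387, 0.3288]
tool_rot: [0.706, 0.708, -0.001, -0.002]
force: [-0.2, -0.2, -1.3]
finger_gap: 0.649
gripper_force: 0.0
t: 11.53
tcp_pos: [0.5425, 0.0344, 0.3298]
tool_rot: [0.707, 0.707, -0.001, -0.0]
force: [-0.2, 0.3, -0.2]
finger_gap: 0.647
gripper_force: 0.0
[0.54250831 0.03438079 0.3298384 ]
769 [[0.5367 0.0263 0.1864]
 [0.5445 0.037  0.2032]
 [0.5529 0.043  0.2047]] 283.32769830949286 229.3407022106632
536 [[ 0.467 -0.312  0.042]
 [ 0.483 -0.288  0.078]
 [ 0.492 -0.268  0.15 ]]
```

View pics/c3.png

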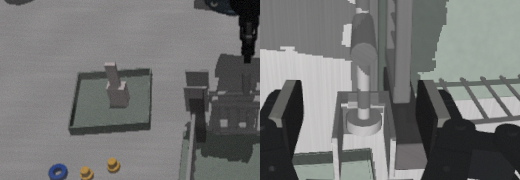

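The saddle stands in the tray (left half). In the wrist half the knob is centred between the pads. Descend and pinch it.

```bash
python3 -m crank '[{"dp":[0.001,0.005,0.01],"delta_rot":[0,0,0],"fingers":0.3},{"dp":[0,0,0.03],"delta_rot":[0,0,0],"fingers":0.3},{"dp":[0,0,0.035],"delta_rot":[0,0,0],"fingers":0.3},{"dp":[0,0,0.035],"delta_rot":[0,0,0],"fingers":0.3},{"dp":[0,0,0.035],"delta_rot":[0,0,0],"fingers":0.3},{"dp":[0,0,0.03],"delta_rot":[0,0,0],"fingers":0.3},{"dp":[0,0,0.01],"delta_rot":[0,0,0],"fingers":0.3},{"dp":[0,0,0],"delta_rot":[0,0,0],"fingers":0.3},{"dp":[0,0,0],"delta_rot":[0,0,0],"fingers":0.3}]'
python3 -m crank '[{"dp":[0,0,0],"delta_rot":[0,0,0],"fingers":-1},{"dp":[0,0,0],"delta_rot":[0,0,0],"fingers":-1},{"dp":[0,0,0],"delta_rot":[0,0,0],"fingers":-1},{"dp":[0,0,0],"delta_rot":[0,0,0],"fingers":-1},{"dp":[0,0,0],"delta_rot":[0,0,0],"fingers":-1},{"dp":[0,0,0],"delta_rot":[0,0,0],"fingers":-1},{"dp":[0,0,0],"delta_rot":[0,0,0],"fingers":-1},{"dp":[0,0,0],"delta_rot":[0,0,0],"fingers":-1}]' 40
```

```text
t: 12.38
tcp_pos: [0.5458, 0.0353, 0.238]
tool_rot: [0.707, 0.707, 0.0, 0.0]
force: [0.1, -0.3, -0.1]
finger_gap: 0.652
gripper_force: 0.0
t: 13.05
tcp_pos: [0.5456, 0.0357, 0.2383]
tool_rot: [0.707, 0.707, 0.0, 0.0]
force: [-1.9, -1.7, 4.9]
finger_gap: 0.206
gripper_force: 39.1
```

```bash
python3 -m crank '[{"dp":[0.0038,0,-0.0038],"delta_rot":[0,-0.0029,0],"fingers":-1},{"dp":[0.0038,0,-0.0038],"delta_rot":[0,-0.0029,0],"fingers":-1},{"dp":[0.0038,0,-0.0038],"delta_rot":[0,-0.0029,0],"fingers":-1},{"dp":[0.0038,0,-0.0038],"delta_rot":[0,-0.0029,0],"fingers":-1},{"dp":[0.0038,0,-0.0038],"delta_rot":[0,-0.0029,0],"fingers":-1},{"dp":[0.0038,0,-0.0038],"delta_rot":[0,-0.0029,0],"fingers":-1},{"dp":[0,0,0],"delta_rot":[0,0,0],"fingers":-1},{"dp":[0,0,0],"delta_rot":[0,0,0],"fingers":-1}]' 60
python3 - <<'E'
from h import *
s=manip.sense();print(R.from_quat(s['tool_rot']).as_matrix().round(3),s['ft_torque'])
p,d,c=snap('scene','s4')
cv2.imwrite('pics/s4c.png',cv2.resize(p[160:260,230:400,::-1],(680,400),interpolation=2))
E
```

```text
t: 13.72
tcp_pos: [0.5454, 0.0485, 0.2487]
tool_rot: [0.706, 0.706, -0.038, 0.039]
force: [-0.6, 0.1, -0.3]
finger_gap: 0.191
gripper_force: 58.4
[[-0.001  1.     0.   ]
 [ 0.994  0.001 -0.109]
 [-0.109  0.    -0.994]] [ 0.52603904  0.00838893 -0.0207935 ]
```

View pics/s4c.png

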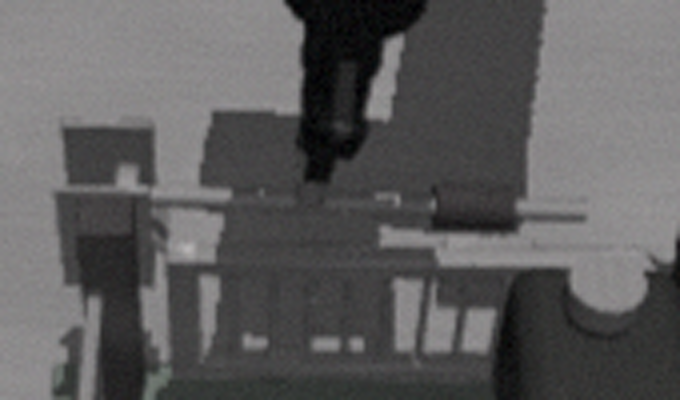

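The rod is raised and its head is visible above the keeper at (128,175). Draw the bolt along the rod.

```bash
python3 -m crank '[{"dp":[0.006,0,-0.0008],"delta_rot":[0,0,0],"fingers":-1},{"dp":[0.01,0,-0.0008],"delta_rot":[0,0,0],"fingers":-1},{"dp":[0.01,0,-0.0008],"delta_rot":[0,0,0],"fingers":-1},{"dp":[0.01,0,-0.0008],"delta_rot":[0,0,0],"fingers":-1},{"dp":[0,0,0],"delta_rot":[0,0,0],"fingers":-1}]'
python3 -m crank '[{"dp":[0.01,0,-0.0008],"delta_rot":[0,0,0],"fingers":-1},{"dp":[0.01,0,-0.0008],"delta_rot":[0,0,0],"fingers":-1},{"dp":[0.01,0,-0.0008],"delta_rot":[0,0,0],"fingers":-1},{"dp":[0.01,0,-0.0008],"delta_rot":[0,0,0],"fingers":-1},{"dp":[0.006,0,0],"delta_rot":[0,0,0],"fingers":-1},{"dp":[0,0,0],"delta_rot":[0,0,0],"fingers":-1}]'
python3 - <<'E'
from h import *
s=manip.sense();print(R.from_quat(s['tool_rot']).as_matrix().round(3),s['ft_torque'],s['tcp_pos'])
p,d,c=snap('scene','s5')
cv2.imwrite('pics/s5c.png',cv2.resize(p[160:260,230:400,::-1],(680,400),interpolation=2))
E
```

```text
t: 14.18
tcp_pos: [0.5452, 0.0669, 0.2482]
tool_rot: [0.706, 0.706, -0.038, 0.038]
force: [-1.1, 1.7, 0.2]
finger_gap: 0.195
gripper_force: 58.4
t: 14.68
tcp_pos: [0.5451, 0.0898, 0.2473]
tool_rot: [0.706, 0.706, -0.039, 0.038]
force: [-0.2, 1.1, 0.1]
finger_gap: 0.192
gripper_force: 58.4
[[-0.     1.    -0.001]
 [ 0.994  0.    -0.108]
 [-0.108 -0.001 -0.994]] [0.55393532 0.28772282 0.03908266] [0.54512299 0.08983452 0.24729193]
```

View pics/s5c.png

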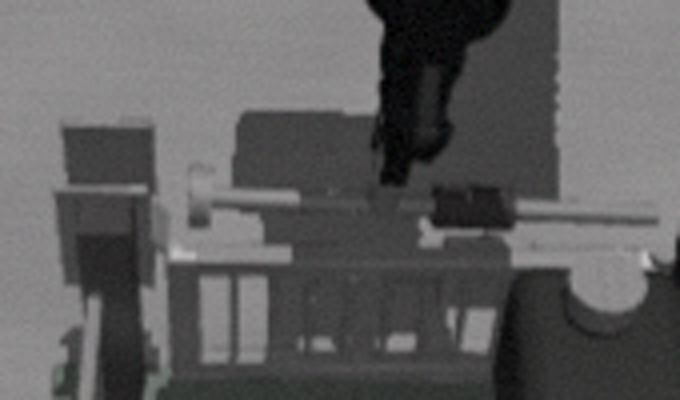

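The bolt head is clear of the keeper at (200,195). Swing the gate about the hinge at roughly (0.580, 0.235).

```bash
python3 -m crank '[{"dp":[0.0025,-0.0095,-0.0003],"delta_rot":[0.0006,0,0.0052],"fingers":-1},{"dp":[0.0025,-0.0095,-0.0003],"delta_rot":[0.0006,0,0.0052],"fingers":-1},{"dp":[0.0025,-0.0095,-0.0003],"delta_rot":[0.0006,0,0.0052],"fingers":-1},{"dp":[0,0,0],"delta_rot":[0,0,0],"fingers":-1}]'
python3 -m crank '[{"dp":[0.0025,-0.0095,-0.0003],"delta_rot":[0.0006,0,0.0052],"fingers":-1},{"dp":[0.0025,-0.0095,-0.0003],"delta_rot":[0.0006,0,0.0052],"fingers":-1},{"dp":[0.0025,-0.0095,-0.0003],"delta_rot":[0.0006,0,0.0052],"fingers":-1},{"dp":[0.0025,-0.0095,-0.0003],"delta_rot":[0.0006,0,0.0052],"fingers":-1},{"dp":[0.0025,-0.0095,-0.0003],"delta_rot":[0.0006,0,0.0052],"fingers":-1},{"dp":[0.0025,-0.0095,-0.0003],"delta_rot":[0.0006,0,0.0052],"fingers":-1},{"dp":[0.0025,-0.0095,-0.0003],"delta_rot":[0.0006,0,0.0052],"fingers":-1},{"dp":[0,0,0],"delta_rot":[0,0,0],"fingers":-1},{"dp":[0,0,0],"delta_rot":[0,0,0],"fingers":-1},{"dp":[0,0,0],"delta_rot":[0,0,0],"fingers":-1}]'
python3 - <<'E'
from h import *
s=manip.sense();print(s['ft_torque'],s['tcp_pos'])
p,d,c=snap('scene','s6'); W=cloud(d,c); v,u=np.mgrid[:420,:560]
m=(W[...,2]>.132)&(W[...,2]<.146)&(W[...,1]<.22)&(W[...,1]>-.045)&(W[...,0]>.44)&(W[...,0]<.6)
print(m.sum()); X=W[m]
f=np.polyfit(X[:,1],X[:,0],1); 
for _ in range(5):
    r=X[:,0]-np.polyval(f,X[:,1]); k=abs(r-np.median(r))<.012; f=np.polyfit(X[k,1],X[k,0],1)
print(f,np.arctan(f[0]),k.sum(),X[k][:,1].min())
cv2.imwrite('pics/s6c.png',cv2.resize(p[150:270,220:420,::-1],(800,480),interpolation=2))
E
```

```text
t: 15.07
tcp_pos: [0.5314, 0.0934, 0.2475]
tool_rot: [0.74, 0.67, -0.04, 0.037]
force: [0.6, -0.1, -1.6]
finger_gap: 0.192
gripper_force: 58.6
t: 15.9
tcp_pos: [0.5015, 0.1079, 0.2478]
tool_rot: [0.812, 0.581, -0.044, 0.032]
force: [0.8, -1.7, -2.3]
finger_gap: 0.196
gripper_force: 58.6
[-0.08598007 -0.32132516  0.17875593] [0.50147023 0.1078614  0.24775641]
1043
[0.29305167 0.50984656] 0.28507005122261275 746 -0.028762906291806188
```

View pics/s6c.png

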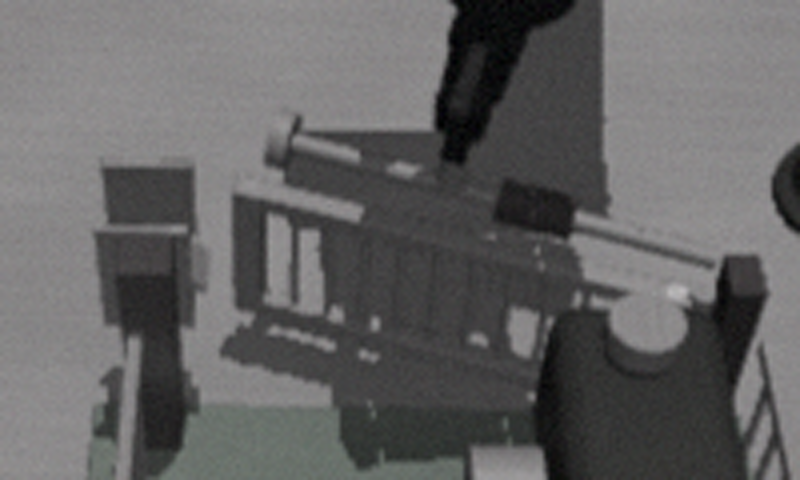

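The gate stands open and the bolt is still held. Measure the opening by the same method in the shut and open images.

```bash
python3 - <<'E'
from h import *
s=manip.sense(); print(s['tcp_pos'],s['qd'].round(3).max())
for n in('scene0','s6'):
    z=np.load('pics/%s.npz'%n,allow_pickle=True); W=cloud(z['d'],z['c'].item())
    m=(W[...,2]>.134)&(W[...,2]<.146)&(W[...,1]>-.06)&(W[...,1]<.22)&(W[...,0]>.44)&(W[...,0]<.6)
    X=W[m]
    for a,b in((-.045,-.035),(-.035,-.025),(-.025,-.015),(-.015,-.005),(0,.02),(.16,.18),(.19,.21)):
        k=(X[:,1]>a)&(X[:,1]<b); k.sum() and print(n,a,k.sum(),np.percentile(X[k,0],[5,50,95]).round(4))
E
```

```text
[0.50137592 0.10790585 0.24771174] 0.007
scene0 -0.045 22 [0.547  0.5803 0.5913]
scene0 -0.035 39 [0.5472 0.5826 0.5902]
scene0 -0.025 43 [0.5466 0.5791 0.5897]
scene0 -0.015 46 [0.5447 0.5792 0.5895]
scene0 0 94 [0.5438 0.578  0.5893]
scene0 0.16 78 [0.5473 0.5765 0.5868]
scene0 0.19 11 [0.5497 0.5746 0.5764]
s6 -0.035 8 [0.4979 0.5044 0.509 ]
s6 -0.025 27 [0.4939 0.5042 0.5097]
s6 -0.015 34 [0.4864 0.5054 0.5117]
s6 0 59 [0.4753 0.5113 0.519 ]
s6 0.16 109 [0.5239 0.5493 0.567 ]
s6 0.19 93 [0.53   0.5413 0.5737]
```

The gate is about 82–85 mm open, so a small further swing is needed.

```bash
python3 -m crank '[{"dp":[0.002,-0.0076,-0.0002],"delta_rot":[0.0005,0,0.0042],"fingers":-1},{"dp":[0,0,0],"delta_rot":[0,0,0],"fingers":-1},{"dp":[0,0,0],"delta_rot":[0,0,0],"fingers":-1},{"dp":[0,0,0],"delta_rot":[0,0,0],"fingers":-1},{"dp":[0,0,0],"delta_rot":[0,0,0],"fingers":-1},{"dp":[0,0,0],"delta_rot":[0,0,0],"fingers":-1}]'
python3 - <<'E'
from h import *
P={}
for n in('scene0','n'):
    if n=='n': p,d,c=snap('scene','s7')
    else:
        z=np.load('pics/scene0.npz',allow_pickle=True); d,c=z['d'],z['c'].item()
    W=cloud(d,c); X=W[(W[...,2]>.136)&(W[...,2]<.146)&(W[...,1]>-.06)&(W[...,1]<.01)&(W[...,0]>.44)&(W[...,0]<.6)]
    f=np.polyfit(X[:,1],X[:,0],1)
    for _ in range(6):
        r=X[:,0]-np.polyval(f,X[:,1]); X2=X[abs(r-np.median(r))<.009]; f=np.polyfit(X2[:,1],X2[:,0],1)
    e=X2[X2[:,1]<np.percentile(X2[:,1],10)]; P[n]=e.mean(0); print(n,len(X2),f,e.mean(0).round(4))
print('edge travel',np.linalg.norm(P['n'][:2]-P['scene0'][:2]),manip.sense()['t'])
E
```

```text
t: 16.45
tcp_pos: [0.4977, 0.1103, 0.2477]
tool_rot: [0.82, 0.57, -0.045, 0.031]
force: [2.2, -1.2, -2.2]
finger_gap: 0.194
gripper_force: 58.6
scene0 121 [0.12410178 0.58343631] [ 0.5738 -0.0537  0.1404]
n 63 [-0.48387844  0.49639825] [ 0.5258 -0.057   0.1401]
edge travel 0.04809699688534339 16.5
```

That fit picked up keeper points. Repeat on the saved images with the band used earlier.

```bash
python3 - <<'E'
from h import *
for n in('scene0','s6','s7'):
    z=np.load('pics/%s.npz'%n,allow_pickle=True); W=cloud(z['d'],z['c'].item())
    v,u=np.mgrid[:420,:560]
    X=W[(W[...,2]>.135)&(W[...,2]<.146)&(W[...,1]>-.04)&(W[...,1]<.03)&(W[...,0]>.44)&(W[...,0]<.6)]
    # upper-surface strip: RANSAC-like line
    f,_=cv2.fitLine(X[:,:2].astype(np.float32),cv2.DIST_WELSCH,.003,.001,.001).ravel().reshape(2,2); 
    g=_; ang=np.arctan2(f[0],f[1]); ang=(ang+np.pi/2)%np.pi-np.pi/2
    r=(X[:,0]-g[0])-np.tan(ang)*(X[:,1]-g[1]); k=abs(r)<.008
    print(n,len(X),k.sum(),'angle',ang,'x at y=-.025',g[0]+np.tan(ang)*(-.025-g[1]),X[k][:,1].min())
E
```

```text
scene0 278 93 angle -0.65317166 x at y=-.025 0.58677644 -0.03828541689559826
s6 164 124 angle 0.38925064 x at y=-.025 0.49735594 -0.028762906291806188
s7 157 116 angle 0.40468788 x at y=-.025 0.48954117 -0.02472773552212159
```

```bash
python3 -c "
from station import manip
print(manip.sign_off())"
```

```text
the job is handed in; nothing more can be done
None
```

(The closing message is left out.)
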